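# Set the ratchet stand back to its mark

### The job

The indexing stand with the toothed wheel has been clicked on too far. Throw its pawl off the teeth by pushing the ball handle over, away from the knob, until it stays back; then turn the stand's knob back (counter-clockwise seen from above) until its pointed end is in line with the small post on the base plate. Leave the pawl thrown back and do not turn the plain stand, which has no teeth.

Things in the scene. Friction and masses are not known exactly. Their poses are not given: they have to be found in the camera images.
- ratchet_stand: Ratchet stand: grey base plate 116x190x12 mm, steel wheel 96 mm across with 16 saw teeth on its face (tops 33 mm high), black knob, pawl. Origin on the worktop under the knob's axis, z up; the 39 mm high mark post stands at x = -53 mm, the pawl on the +y side.
- index_knob (a joint): Knob and toothed wheel turn as one about the vertical. Rad, growing clockwise from above; 0: pointed end of knob in line with the post. Stops at -0.6 and 1.9; starts at 0.7 to 1.2. With the pawl on the teeth it clicks on clockwise but turns back less than a tooth (0.39). With the pawl off it turns both ways against light friction (0.06 N m) and stays where it is left.
- knob_grip (a point): Point on the axis of the ratchet stand's knob, 64 mm above the worktop, where to grip it. The knob is an upright bar 20 mm wide, 64 mm long, from 48 to 78 mm above the worktop. The frame turns with it: z up, x along the bar, pointed end at x = -36 mm, blunt end at +28 mm.
- pawl (a joint): Pawl: bell crank on a level pivot 38 mm high, 95 mm from the knob's axis. One arm lies towards the knob, its nose in the teeth; the other is an upright handle with a ball. Rad: 0 to 0.2 on the teeth, growing as the handle is pushed over away from the knob (under 2 N); beyond about 0.8 its weight tips it on to its stop at 1.3, where it stays, thrown off.
- pawl_ball (a point): Centre of the black 18 mm ball on the pawl's handle (7 mm rod), 50 mm from the pivot. Handle upright: 88 mm high, 95 mm from the knob's axis, at least 45 mm clear of the knob. Push it in the level direction from knob_grip to it. Thrown off: 51 mm high, 143 mm from the axis.
- plain_pointer (a point): Pointed end, 64 mm high, of the knob of the other stand, which has a like base plate, post and knob but a smooth disc without teeth, and no pawl. It is not to be turned. The two stands are about 0.4 m apart, either one on the left.

How it is judged:
By the outcome, as a careful person would: the job done as asked, in the order asked, and still so for the second after the job is handed in, with the robot touching nothing.
It also fails if it takes over 42 s, if anything falls off the work surface, if the arm or the gripper's body presses on something with over 40 N, if the wrist force passes 120 N, or if a joint passes its speed limit or range.

### The arm

A 6-joint arm with a two-finger parallel gripper is mounted at the origin on a cart in front of the work surface, level with it; the furniture and walls round the work are solid. World frame = base frame: x ahead of the robot, y to its left, z up, the work surface at z = 0. Lengths are in mm, angles in rad, forces in N, time in s.
With the tool pointing down it reaches from about 350 to 975 mm from the base axis. Payload 7.1 kg.
Tool frame: the origin (TCP) lies midway between the tips of the shut fingers; the grasp point (between the pads) lies 19 mm behind it (ctrl.grip_depth is the distance from the TCP to the grasp point, in mm); z points along the fingers, y is the line along which they close (so a half turn about z gives the same grasp; the last joint's range is limited). The gripper opens to 88 mm and grips with 3 to 60 N. Pads are 20 mm wide; open, the fingers measure 115 mm over their backs; the gripper's body (75 mm by 178 mm) begins 61 mm behind the grasp point.
Start: joints at [-1.272, 0.423, 1.63, -0, 1.089, -0.019], TCP at [195.316, -593.68, 222.675] pointing down, gripper open.
Joint ranges: [-3, 3], [-0.9, 2.11], [0.09, 2.58], [-1.31, 4.45], [0.11, 2.69], [-2.54, 2.54]. Speed limits (rad/s): [2.39, 2.39, 3.01, 3.14, 3.14, 3.14].

### API

Orientations are given as a rotation vector (axis times angle).
In Python, from workcell import ctrl, cams gives the robot as it stands.
- The arm moves only by the tool move_arm, never from a script. Its argument "steps" is a list of rows, each a list of 3 entries, a list of its own where there are three numbers: the shift along the tool's x, y, z in units of 25 mm (1.0 is 25 mm), then the turn about the tool's z in units of 5 degrees (1.0 is 5 degrees), then the closure, from 0 (fully open) to 1 (shut). A call has 1 to 20 rows; each row shifts and turns the commanded pose from where the row before left it, along the tool's axes as they then stand; what a row does not reach is not made up. A row lasts 1/12 s, in which the tool goes at most 41.7 mm and 7.16 degrees, less where a joint would pass 70% of its speed; a pose out of reach is approached as far as the arm can. A call is refused whole if a number of a shift passes 1 or a number of a turn 1, either way. A call with a gripper value outside its range is refused whole. The fingers move at their own pace and stop on an object; the grip force is fixed at half the most. Time passes only in rows, so rows that do not move let the fingers close. It gives the time, the measured TCP pose, the force, the opening and the grip force at its end, in the units of the state.
- ctrl.get_obs(): the state, without advancing time (a new reading comes with each control period).
- cams.get_image(name): name is "side" or "top"; returns a dict with "image" (480x640x3 uint8, red, green, blue), "camera_matrix" (3x3 intrinsics, pixels), "xyz" and "rotation" of the camera in the world. Camera axes: x right, y down, z forward; pixel columns grow to the right and rows downward; lengths in mm; the calibration is good to about 2 mm. A picture is of the moment at which its call begins. There is no depth.
- ctrl.close_job(): hands the job in; it is judged then, once.
Trained networks look in the newest picture that a camera, given by its name, has taken for a name from the list of things; names that differ only in an ending like _2 or _b are one class to them, and where a whole thing is asked for, a point or a joint stands for the part that bears it (a point fixed in the world has none). Each returns a list of dicts, best first, with "p" (0 to 1); they miss things now and then, are a little off and sometimes report something else, mostly with a low value. They report only what shows in the picture. A call takes as long as a camera call.
- cams.boxes_of(camera, thing): "rect" ([centre column, centre row, width, height] in pixels, round what is visible of it).
- cams.cut_out(camera, thing): "pixels" (480x640 bool, what is visible of it) and "rect" ([centre column, centre row, width, height] in pixels, round what is visible of it).
The state is a dict: "t": time; "qpos": joint angles; "qvel": joint speeds; "joint_torque": joint torques, N m; "ee_pos": TCP position; "orientation": TCP orientation; "ft_force": force on the tool from outside, world axes, zero at the start; "moment": the same for the moment, N m; "width": finger opening in mm; "grasp_force": force on a finger pad.
Only numpy, scipy, OpenCV 4.12 (cv2) and the standard library are available. Lean on these libraries where they do the work, as an engineer would, in place of code of your own. Each camera call takes 0.05 s, during which the arm holds its last target. There are 200 camera calls.

## Working session

There is one attempt and no reset: what is moved stays moved. The work goes in short steps, Python scripts to look and compute and a tool call to move; the robot and the scene stay as the last step left them, time stands still between calls to the robot, and variables do not carry over. Pictures are saved under pics/ and viewed, at most 10 in all, crops included, and the job is handed in when it is done.

Besides the shell and the picture viewer there is one more tool, called as name(argument=value, ...), one argument or row to a line, values as JSON. move_arm: Moves the arm, as the interface text tells. Its arguments: {"type":"object","properties":{"steps":{"type":"array"}},"required":["steps"]}

```bash
mkdir -p pics
cat > h.py <<'E'
import numpy as np, cv2
from workcell import ctrl, cams
def ray(c,u,v):
    K=np.array(c["camera_matrix"]);R=np.array(c["rotation"])
    return np.array(c["xyz"],float), R@np.linalg.solve(K,[u,v,1.])
def at(c,u,v,z):
    o,d=ray(c,u,v); return o+d*(z-o[2])/d[2]
def proj(c,p):
    K=np.array(c["camera_matrix"]);R=np.array(c["rotation"])
    q=K@(R.T@(np.array(p,float)-np.array(c["xyz"]))); return q[:2]/q[2]
def save(c,n): cv2.imwrite(f"pics/{n}.png",cv2.cvtColor(c["image"],cv2.COLOR_RGB2BGR))
E
python3 - <<'E'
from h import *
np.set_printoptions(precision=1,suppress=True)
for n in("top","side"):
    c=cams.get_image(n);save(c,n+"0");print(n,c["xyz"],np.array(c["rotation"])[:,2])
    for t,z in(("ratchet_stand",12),("index_knob",78),("knob_grip",64),("pawl",40),("pawl_ball",88),("plain_pointer",64)):
        for b in cams.boxes_of(n,t)[:3]: print(n,t,round(b["p"],2),np.array(b["rect"]),at(c,*b["rect"][:2],z))
o=ctrl.get_obs();print(o)
E
```

```text
Traceback (most recent call last):
IndexError: too many indices for array: array is 1-dimensional, but 2 were indexed
```

```bash
sed -i 's/np.array(c\["rotation"\])/cv2.Rodrigues(np.array(c["rotation"],float))[0]/' h.py
python3 - <<'E'
from h import *
np.set_printoptions(precision=1,suppress=True)
for n in("top","side"):
    c=cams.get_image(n);save(c,n+"0");print(n,c["xyz"],c["rotation"])
    for t,z in(("ratchet_stand",12),("index_knob",78),("knob_grip",64),("pawl",40),("pawl_ball",88),("plain_pointer",64)):
        for b in cams.boxes_of(n,t)[:3]: print(n,t,round(b["p"],2),np.array(b["rect"]),at(c,*b["rect"][:2],z))
o=ctrl.get_obs();print(o)
E
```

```text
top [ 322.2   22.7 1044.1] [-2.2  2.  -0.2]
top ratchet_stand 0.87 [231.9 247.8  90.6  64.7] [499.2 241.6  12. ]
top index_knob 0.89 [248.  244.   45.3  43.6] [499.  193.3  78. ]
top knob_grip 0.84 [247.5 244.2  44.6  42.3] [501.  196.8  64. ]
top pawl 0.55 [211.4 251.3  41.3  11.4] [482.8 281.2  40. ]
top pawl_ball 0.48 [212.9 248.6  39.6  11. ] [481.3 266.3  88. ]
top plain_pointer 0.61 [437.5 231.9  43.7  46.7] [ 561.2 -224.6   64. ]
side [ 392.5 -731.9  416.9] [-2.   0.2 -0.1]
side ratchet_stand 0.89 [290.1 227.9  80.7  69.5] [512.9 290.8  12. ]
side index_knob 0.82 [293.2 230.2  40.6  34.2] [497.6 110.5  78. ]
side knob_grip 0.75 [290.8 228.9  76.8  65.1] [498.1 153.5  64. ]
side knob_grip 0.56 [295.8 231.5  42.3  36.6] [506.2 137.1  64. ]
side pawl 0.55 [275.4 210.2   8.7  27.6] [484.5 345.5  40. ]
side pawl_ball 0.69 [273.1 207.8   9.5  27.6] [469.5 225.1  88. ]
side plain_pointer 0.66 [383.  351.6  71.3  65.9] [ 555.8 -279.4   64. ]
{'t': 0.75, 'qpos': array([-1.3,  0.4,  1.6,  0. ,  1.1, -0. ]), 'qvel': array([-0.,  0., -0.,  0., -0., -0.]), 'joint_torque': array([  0. , -54.4, -27.4,   0.1,   0. ,   0. ]), 'ee_pos': array([ 195.3, -593.7,  222.7]), 'orientation': array([3.1, 0.5, 0. ]), 'ft_force': array([-0.2,  0.1,  0.4]), 'moment': array([-0. , -0. ,  0.1]), 'grasp_force': 0.0, 'width': 87.79860752003782}
```

View pics/top0.png

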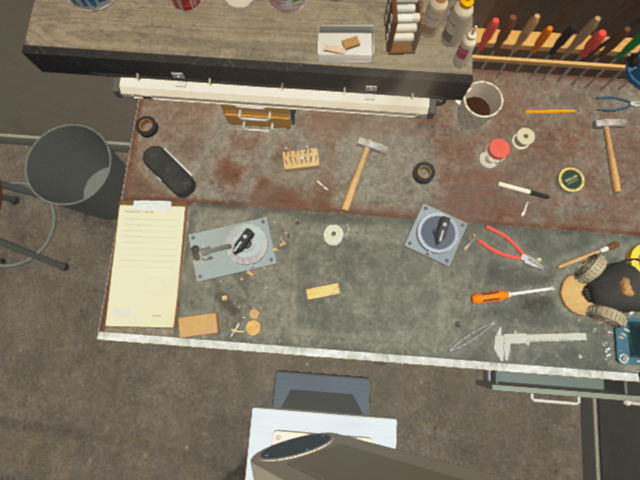

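View pics/side0.png

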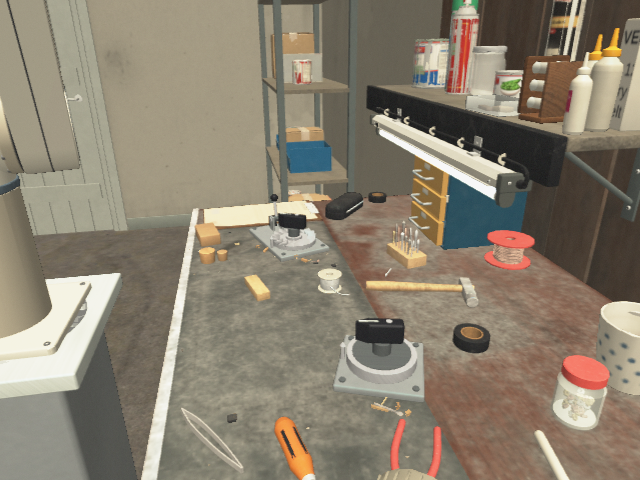

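Run:
```python
import cv2,numpy as np
t=cv2.imread("pics/top0.png")[205:295,180:290];s=cv2.imread("pics/side0.png")[185:265,235:345]
a=cv2.resize(t,None,fx=7,fy=6.5,interpolation=cv2.INTER_CUBIC)
cv2.imwrite("pics/topc.png",cv2.resize(t,None,fx=6,fy=6,interpolation=cv2.INTER_CUBIC))
cv2.imwrite("pics/sidec.png",cv2.resize(s,None,fx=6,fy=6,interpolation=cv2.INTER_CUBIC))
```

```text
(no output)
```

View pics/topc.png

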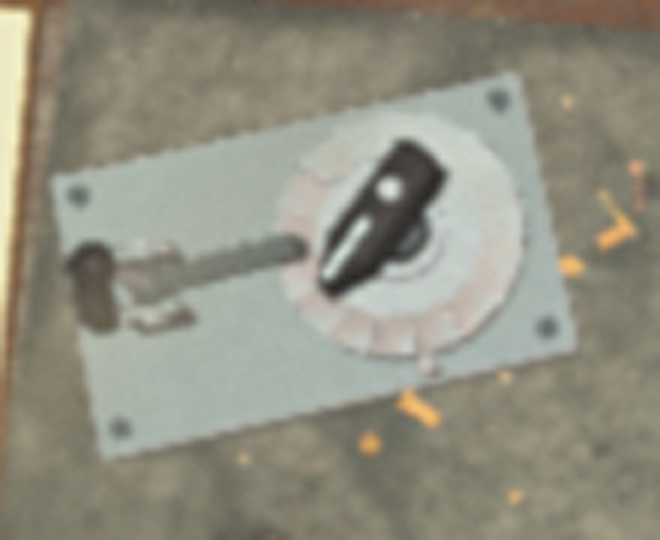

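View pics/sidec.png

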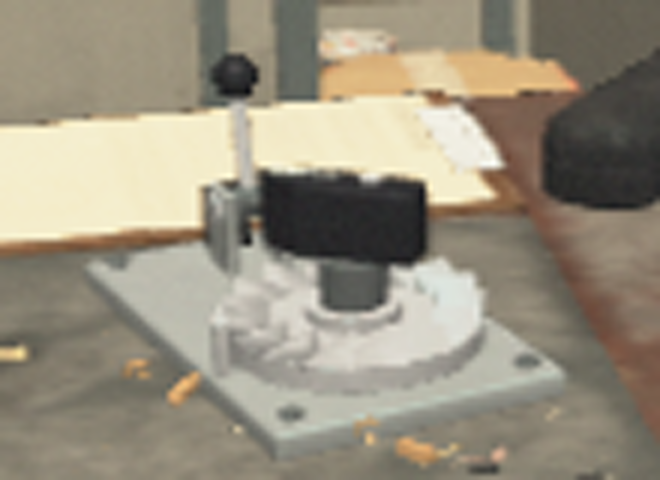

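Run:
```python
from h import *
np.set_printoptions(precision=1,suppress=True)
T=cams.get_image("top");S=cams.get_image("side")
t=lambda u,v,z:at(T,180+(u-2.5)/6,205+(v-2.5)/6,z)
s=lambda u,v,z:at(S,235+(u-2.5)/6,185+(v-2.5)/6,z)
C=[t(*p,12) for p in((52,178),(517,75),(577,350),(105,458))]
print(*C,sep="\n");
print([np.linalg.norm(C[i]-C[i-1]) for i in range(4)])
ey=(C[0]-C[1]+C[3]-C[2])[:2];ey/=np.linalg.norm(ey);ex=np.array([ey[1],-ey[0]]);print("ex,ey",ex,ey,"yaw",np.degrees(np.arctan2(ex[1],ex[0])))
wheel=t(400,234,31);print("wheel",wheel, "side", s(352,312,33))
post=t(428,368,20);print("post->axis",post[:2]+53*ex)
b=t(90,260,88);print("ball top",b,"side",s(235,74,88), "axis by ball",b[:2]-95*ey)
# triangulate ball
o1,d1=ray(T,180+(90-2.5)/6,205+(260-2.5)/6);o2,d2=ray(S,235+(235-2.5)/6,185+(74-2.5)/6)
k=np.linalg.lstsq(np.c_[d1,-d2],o2-o1,rcond=None)[0];print("tri",o1+k[0]*d1,o2+k[1]*d2)
tip=t(325,293,78);bl=[t(402,138,78),t(447,175,78)];print("tip",tip,"blunt",*bl)
v=(tip-sum(bl)/2)[:2];print("len",np.linalg.norm(v));v/=np.linalg.norm(v);ax=tip[:2]-36*v;print("axis by knob",ax)
print("knob angle cw from -ex",np.arctan2(v[1],v[0]),-( (np.arctan2(v[1],v[0])-np.arctan2(-ex[1],-ex[0])+np.pi)%(2*np.pi)-np.pi))
print(cv2.Rodrigues(ctrl.get_obs()["orientation"])[0])
```

```text
[523.7 348.   12. ]
[579.1 169.9  12. ]
[471.4 135.7  12. ]
[415.8 312.7  12. ]
[np.float64(113.47549842286482), np.float64(186.48215488482742), np.float64(113.03315666690185), np.float64(185.4892873916979)]
ex,ey [1.  0.3] [-0.3  1. ] yaw 17.356054364038886
wheel [508.3 205.7  31. ] side [506.6 185.5  33. ]
post->axis [509.5 207. ]
ball top [479.8 306.2  88. ] side [478.5 302.5  88. ] axis by ball [508.1 215.5]
tri [479.9 306.5  86.9] [478.9 306.6  86.7]
tip [475.8 222.1  78. ] blunt [535.6 200.4  78. ] [522.9 182.4  78. ]
len 61.675521180509726
axis by knob [507.  204.2]
knob angle cw from -ex 2.6210321708581463 0.823480776539256
[[ 0.9  0.3 -0. ]
 [ 0.3 -0.9  0. ]
 [ 0.  -0.  -1. ]]
```

```bash
cat >> h.py <<'E'
def shift(p,q=None):
    o=ctrl.get_obs();R=cv2.Rodrigues(np.array(o["orientation"]))[0]
    return R.T@(np.array(p,float)-np.array(o["ee_pos"] if q is None else q))/25
def st():
    o=ctrl.get_obs();R=cv2.Rodrigues(np.array(o["orientation"]))[0]
    print(o["t"],o["ee_pos"],"yawx",np.degrees(np.arctan2(R[1,0],R[0,0])),"tilt",R[:,2],"q6",o["qpos"][5],"w",o["width"])
E
python3 - <<'E'
from h import *
np.set_printoptions(precision=3,suppress=True)
st();print(shift([560,-100,222]),shift([488,274,222],[560,-100,222]))
E
```

```text
0.85 [ 195.307 -593.662  222.663] yawx 18.206996766566945 tilt [-0.  0. -1.] q6 -0.018984372861693872 w 87.7328387256402
[ 20.027 -14.2     0.027] [  1.938 -15.111   0.001]
```

move_arm(
  steps=[
    [[1, -0.71, 0], 0, 1],
    [[1, -0.71, 0], 0, 1],
    [[1, -0.71, 0], 0, 1],
    [[1, -0.71, 0], 0, 1],
    [[1, -0.71, 0], 0, 1],
    [[1, -0.71, 0], 0, 1],
    [[1, -0.71, 0], 0, 1],
    [[1, -0.71, 0], 0, 1],
    [[1, -0.71, 0], 0, 1],
    [[1, -0.71, 0], 0, 1],
    [[1, -0.71, 0], 0, 1],
    [[1, -0.71, 0], 0, 1],
    [[1, -0.71, 0], 0, 1],
    [[1, -0.71, 0], 0, 1],
    [[1, -0.71, 0], 0, 1],
    [[1, -0.71, 0], 0, 1],
    [[1, -0.71, 0], 0, 1],
    [[1, -0.71, 0], 0, 1],
    [[1, -0.71, 0], 0, 1],
    [[1, -0.71, 0], 0, 1],
  ],
)

```text
t: 2.52
ee_pos: [560.1, -98.8, 222.8]
orientation: [3.102, 0.497, 0.0]
ft_force: [-0.2, 0.2, 0.5]
width: 0.5
grasp_force: 0.0
```

move_arm(
  steps=[
    [[0.12, -0.945, 0], 0, 1],
    [[0.12, -0.945, 0], 0, 1],
    [[0.12, -0.945, 0], 0, 1],
    [[0.12, -0.945, 0], 0, 1],
    [[0.12, -0.945, 0], 0, 1],
    [[0.12, -0.945, 0], 0, 1],
    [[0.12, -0.945, 0], 0, 1],
    [[0.12, -0.945, 0], 0, 1],
    [[0.12, -0.945, 0], 0, 1],
    [[0.12, -0.945, 0], 0, 1],
    [[0.12, -0.945, 0], 0, 1],
    [[0.12, -0.945, 0], 0, 1],
    [[0.12, -0.945, 0], 0, 1],
    [[0.12, -0.945, 0], 0, 1],
    [[0.12, -0.945, 0], 0, 1],
    [[0.12, -0.945, 0], 0, 1],
  ],
)

```text
t: 3.85
ee_pos: [486.5, 275.0, 222.8]
orientation: [-3.102, -0.497, -0.0]
ft_force: [1.0, 0.3, -0.4]
width: 0.5
grasp_force: 0.0
```

move_arm(
  steps=[
    [[0, 0, 0], -1, 1],
    [[0, 0, 0], -1, 1],
    [[0, 0, 0], -1, 1],
    [[0, 0, 0], -1, 1],
    [[0, 0, 0], -1, 1],
    [[0, 0, 0], -1, 1],
    [[0, 0, 0], -1, 1],
    [[0, 0, 0], -1, 1],
    [[0, 0, 0], -1, 1],
    [[0, 0, 0], -1, 1],
    [[0, 0, 0], -1, 1],
    [[0, 0, 0], -1, 1],
    [[0, 0, 0], -1, 1],
    [[0, 0, 0], -1, 1],
    [[0, 0, 0], -1, 1],
    [[0, 0, 0], -1, 1],
    [[0, 0, 0], -1, 1],
    [[0, 0, 0], -0.8, 1],
    [[0, 0, 0], 0, 1],
  ],
)

```text
t: 5.43
ee_pos: [486.8, 273.9, 222.7]
orientation: [1.861, 2.531, 0.0]
ft_force: [-0.1, -1.0, 0.3]
width: 0.3
grasp_force: 0.0
```

Run:
```python
from h import *
np.set_printoptions(precision=3,suppress=True)
st();print(shift([488,274,60]))
```

```text
5.4333 [486.849 273.869 222.748] yawx 107.35189955442718 tilt [ 0.  0. -1.] q6 0.1882755380998321 w 0.26052273073582355
[-0.009  0.045  6.51 ]
```

move_arm(
  steps=[
    [[0, 0.04, 0.65], 0, 1],
    [[0, 0, 0.65], 0, 1],
    [[0, 0, 0.65], 0, 1],
    [[0, 0, 0.65], 0, 1],
    [[0, 0, 0.65], 0, 1],
    [[0, 0, 0.65], 0, 1],
    [[0, 0, 0.65], 0, 1],
    [[0, 0, 0.65], 0, 1],
    [[0, 0, 0.65], 0, 1],
    [[0, 0, 0.65], 0, 1],
    [[0, 0, 0], 0, 1],
  ],
)

```text
t: 6.35
ee_pos: [486.1, 273.2, 57.6]
orientation: [-1.866, -2.525, 0.006]
ft_force: [-0.7, -0.1, -0.2]
width: 0.5
grasp_force: 0.0
```

move_arm(
  steps=[
    [[0.12, 0, 0], 0, 1],
    [[0.12, 0, 0], 0, 1],
    [[0.12, 0, 0], 0, 1],
    [[0.12, 0, 0], 0, 1],
    [[0.12, 0, 0], 0, 1],
    [[0.12, 0, 0], 0, 1],
    [[0.12, 0, 0], 0, 1],
    [[0.12, 0, 0], 0, 1],
    [[0.12, 0, 0], 0, 1],
    [[0.12, 0, 0], 0, 1],
    [[0.12, 0, 0], 0, 1],
    [[0.12, 0, 0], 0, 1],
    [[0.12, 0, 0], 0, 1],
    [[0.12, 0, 0], 0, 1],
    [[0.12, 0, 0], 0, 1],
    [[0.12, 0, 0], 0, 1],
    [[0, 0, 0], 0, 1],
    [[0, 0, 0], 0, 1],
    [[0, 0, 0], 0, 1],
  ],
)

```text
t: 7.93
ee_pos: [473.6, 320.0, 60.2]
orientation: [-1.864, -2.529, 0.0]
ft_force: [-0.8, 0.1, -0.4]
width: 0.7
grasp_force: 0.0
```

Run:
```python
from h import *
st();s=cams.get_image("side");c=s["image"][165:265,215:345]
cv2.imwrite("pics/s1.png",cv2.cvtColor(cv2.resize(c,None,fx=5,fy=5,interpolation=cv2.INTER_CUBIC),cv2.COLOR_RGB2BGR))
```

```text
7.9333 [473.56246501 319.96496817  60.17179611] yawx 107.21046689580437 tilt [-3.74988975e-05 -1.75806896e-05 -9.99999999e-01] q6 0.2729880176604858 w 0.6994043970694347
```

View pics/s1.png

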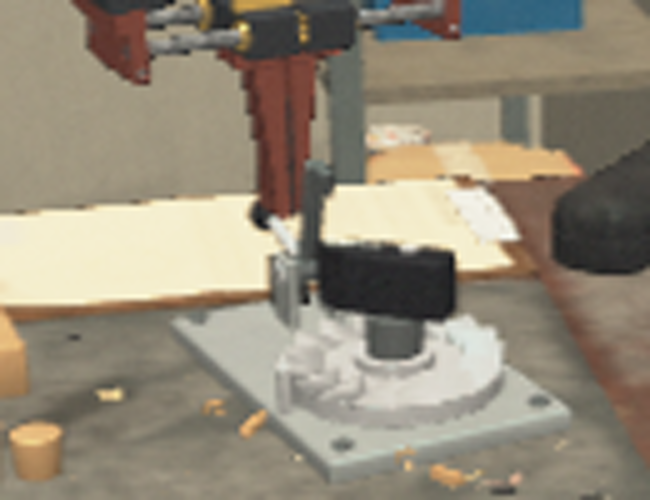

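move_arm(
  steps=[
    [[0, 0, -0.5], 0, 1],
    [[0, 0, -0.9], 0, 1],
    [[0, 0, -0.9], 0, 1],
    [[0, 0, -0.9], 0, 1],
    [[0, 0, -0.9], 0, 1],
    [[-0.8, 0, 0], 0, 0.8],
    [[-0.8, 0, 0], 0, 0.5],
    [[-0.8, 0, 0], 0, 0.4],
    [[-0.8, 0, 0], 0, 0.4],
    [[-0.8, 0, 0], 0, 0.4],
    [[-0.8, 0, 0], 0, 0.4],
    [[0, 0, 0], -1, 0.4],
    [[0, 0, 0], -1, 0.4],
    [[0, 0, 0], -1, 0.4],
    [[0, 0, 0], -1, 0.4],
    [[0, 0, 0], -1, 0.4],
    [[0, 0, 0], -1, 0.4],
    [[0, 0, 0], -1, 0.4],
    [[0, 0, 0], -1, 0.4],
    [[0, 0, 0], -0.6, 0.4],
  ],
)

```text
t: 9.65
ee_pos: [509.2, 205.3, 163.7]
orientation: [0.801, 3.037, 0.001]
ft_force: [0.1, 0.0, -0.6]
width: 52.8
grasp_force: 0.0
```

Run:
```python
from h import *
np.set_printoptions(precision=3,suppress=True)
st();print(shift([507.5,205,45]))
for n in("top","side"):
    c=cams.get_image(n)
    print(n,"exp ball",proj(c,[465.4,341.4,51]),[(b["p"],np.array(b["rect"])) for b in cams.boxes_of(n,"pawl_ball")[:2]])
    r=proj(c,[505,220,60]);u,v=int(r[0]),int(r[1])
    cv2.imwrite(f"pics/{n}2.png",cv2.cvtColor(cv2.resize(c["image"][v-50:v+50,u-65:u+65],None,fx=5,fy=5,interpolation=cv2.INTER_CUBIC),cv2.COLOR_RGB2BGR))
a,b=cv2.imread("pics/top2.png"),cv2.imread("pics/side2.png")
cv2.imwrite("pics/both2.png",cv2.resize(np.hstack([a,b]),(800,308),interpolation=cv2.INTER_AREA))
```

```text
9.65 [509.184 205.258 163.673] yawx 150.45012549796562 tilt [ 0.001  0.    -1.   ] q6 -0.6935485415894553 w 52.81345728374941
[ 0.056 -0.045  4.747]
top exp ball [182.659 256.041] []
side exp ball [267.534 207.041] [(0.52, array([272.8, 209.6,  21.7,  26.9]))]
```

View pics/both2.png

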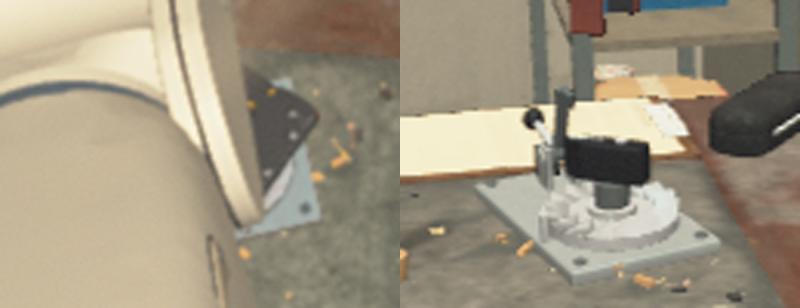

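move_arm(
  steps=[
    [[0.05, -0.04, 0.67], 0, 0.4],
    [[0, 0, 0.67], 0, 0.4],
    [[0, 0, 0.67], 0, 0.4],
    [[0, 0, 0.67], 0, 0.4],
    [[0, 0, 0.67], 0, 0.4],
    [[0, 0, 0.67], 0, 0.4],
    [[0, 0, 0.67], 0, 0.4],
    [[0, 0, 0], 0, 0.4],
    [[0, 0, 0], 0, 0.6],
    [[0, 0, 0], 0, 0.7],
    [[0, 0, 0], 0, 0.8],
    [[0, 0, 0], 0, 0.9],
    [[0, 0, 0], 0, 1],
    [[0, 0, 0], 0, 1],
    [[0, 0, 0], 0, 1],
    [[0, 0, 0], 0, 1],
  ],
)

```text
t: 11.18
ee_pos: [509.6, 207.2, 46.7]
orientation: [0.807, 3.032, 0.007]
ft_force: [0.7, 8.3, -2.7]
width: 23.0
grasp_force: 30.0
```

Run:
```python
from h import *
st();o=ctrl.get_obs();print(o["ft_force"],o["moment"],o["grasp_force"])
```

```text
11.1833 [509.56338792 207.17186808  46.7144467 ] yawx 150.17775298505794 tilt [ 0.00479451  0.00336084 -0.99998286] q6 -0.6884194009636531 w 22.988798042406902
[ 0.72551006  8.32391446 -2.73831218] [ 1.54301638 -0.46472438  0.04310082] 30.002177953720093
```

move_arm(
  steps=[
    [[0, 0.05, 0], 0, 1],
    [[0, 0.05, 0], 0, 1],
    [[0, 0, 0], 0, 1],
    [[0, 0, 0], 0, 1],
  ],
)

```text
t: 11.52
ee_pos: [509.6, 207.4, 46.5]
orientation: [0.807, 3.035, 0.001]
ft_force: [-0.1, -0.6, 5.5]
width: 23.1
grasp_force: 30.0
```

Run:
```python
from h import *
st();o=ctrl.get_obs();print(o["ft_force"],o["moment"],o["grasp_force"])
```

```text
11.5167 [509.55218039 207.43147488  46.50690544] yawx 150.21492217411273 tilt [ 1.70576287e-03  3.63101970e-04 -9.99998479e-01] q6 -0.685489594089767 w 23.139425216060843
[-0.05062959 -0.55232932  5.50916615] [-0.01479707 -0.16302056  0.06579535] 30.002447068691254
```

move_arm(
  steps=[
    [[0, 0, 0], -0.5, 1],
    [[0, 0, 0], -0.5, 1],
    [[0, 0, 0], -0.5, 1],
    [[0, 0, 0], -0.5, 1],
    [[0, 0, 0], -0.5, 1],
    [[0, 0, 0], -0.5, 1],
    [[0, 0, 0], -0.5, 1],
    [[0, 0, 0], -0.5, 1],
    [[0, 0, 0], -0.5, 1],
    [[0, 0, 0], -0.5, 1],
    [[0, 0, 0], -0.5, 1],
    [[0, 0, 0], -0.5, 1],
    [[0, 0, 0], -0.5, 1],
    [[0, 0, 0], -0.5, 1],
    [[0, 0, 0], -0.5, 1],
    [[0, 0, 0], -0.5, 1],
    [[0, 0, 0], -0.5, 1],
    [[0, 0, 0], -0.5, 1],
    [[0, 0, 0], -0.4, 1],
    [[0, 0, 0], 0, 1],
  ],
)

```text
t: 13.18
ee_pos: [509.6, 207.4, 46.5]
orientation: [-0.472, 3.104, 0.0]
ft_force: [-0.7, 0.1, 6.3]
width: 23.1
grasp_force: 30.0
```

Run:
```python
from h import *
st();o=ctrl.get_obs();print(o["ft_force"],o["moment"],o["grasp_force"])
```

```text
13.1833 [509.55763887 207.36555138  46.51415762] yawx -162.6970349156905 tilt [ 1.70977050e-03  4.63535302e-04 -9.99998431e-01] q6 -1.5076145363414069 w 23.09035408320662
[-0.71403398  0.14855927  6.3023092 ] [-0.00587871 -0.11886446 -0.02900973] 30.000779628753662
```

move_arm(
  steps=[
    [[0, 0, 0], 0, 0.8],
    [[0, 0, 0], 0, 0.6],
    [[0, 0, 0], 0, 0.5],
    [[0, 0, 0], 0, 0.5],
    [[0, 0, 0], 0, 0.5],
    [[0, 0, 0], 0, 0.5],
    [[0, 0, -0.4], 0, 0.5],
    [[0, 0, -0.8], 0, 0.5],
    [[0, 0, -0.9], 0, 0.5],
    [[0, 0, -0.9], 0, 0.5],
    [[0, 0, -0.9], 0, 0.5],
    [[0, 0, -0.9], 0, 0.5],
    [[0, 0, -0.9], 0, 0.5],
  ],
)

```text
t: 14.27
ee_pos: [508.5, 207.2, 189.7]
orientation: [-0.47, 3.106, 0.0]
ft_force: [0.7, 1.1, -0.1]
width: 44.0
grasp_force: 0.0
```

move_arm(
  steps=[
    [[0, -0.9, 0], 0, 0.5],
    [[0, -0.9, 0], 0, 0.5],
    [[0, -0.9, 0], 0, 0.5],
    [[0, -0.9, 0], 0, 0.5],
    [[0, -0.9, 0], 0, 0.5],
    [[0, -0.9, 0], 0, 0.5],
    [[0, -0.9, 0], 0, 0.5],
    [[0, -0.9, 0], 0, 0.5],
    [[0, -0.9, 0], 0, 0.5],
    [[0, -0.9, 0], 0, 0.5],
    [[0, -0.9, 0], 0, 0.5],
    [[0, -0.9, 0], 0, 0.5],
  ],
)

```text
t: 15.27
ee_pos: [588.7, -51.7, 188.6]
orientation: [-0.47, 3.106, -0.0]
ft_force: [-1.0, 0.3, -0.2]
width: 44.1
grasp_force: 0.0
```

Run:
```python
from h import *
np.set_printoptions(precision=1,suppress=True)
st();c=cams.get_image("top")
cv2.imwrite("pics/top3.png",cv2.cvtColor(cv2.resize(c["image"][205:295,180:290],None,fx=6,fy=6,interpolation=cv2.INTER_CUBIC),cv2.COLOR_RGB2BGR))
ex=np.array([np.cos(np.radians(17.36)),np.sin(np.radians(17.36))])
f=lambda p,z:(proj(c,[p[0],p[1],z])-[180,205])*6+2.5
a=np.array([509.6,207.4]);print("expected tip/blunt px",f(a-36*ex,78),f(a+28*ex,78),"post top",f(a-53*ex,39),"post foot",f(a-53*ex,12))
```

```text
15.2667 [588.7 -51.7 188.6] yawx -162.79243792454372 tilt [ 0. -0. -1.] q6 -1.9789005328240816 w 44.09504029478695
expected tip/blunt px [394.2 299.6] [360.9 133. ] post top [419.5 360.4] post foot [430.2 370.7]
```

View pics/top3.png

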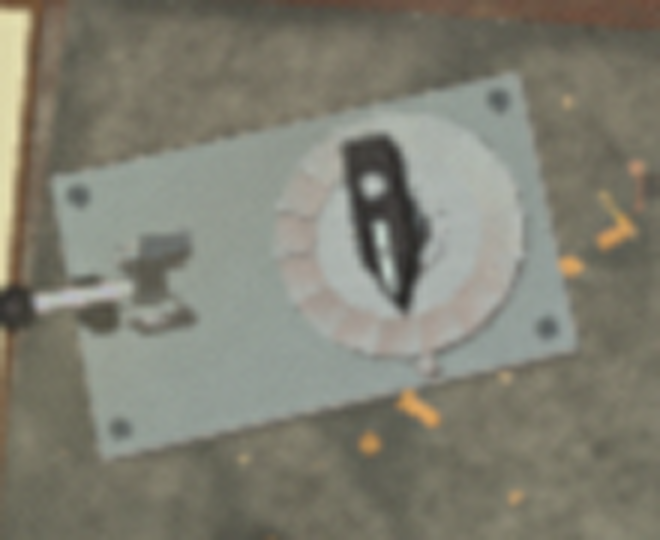

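Run:
```python
from h import *
c=cams.get_image("top");g=cv2.cvtColor(c["image"],cv2.COLOR_RGB2GRAY).astype(float)
def line(p,q,z,n,pol):  # subpixel edge along segment p->q (native px)
    p,q=np.array(p,float),np.array(q,float);d=(q-p)/np.linalg.norm(q-p);nn=np.array([-d[1],d[0]])
    s=np.arange(-3,3.01,.1);P=[]
    for t in np.linspace(0,1,n):
        m=p+t*(q-p);X=m+s[:,None]*nn
        v=cv2.remap(g.astype(np.float32),X[:,0].astype(np.float32)[None],X[:,1].astype(np.float32)[None],cv2.INTER_CUBIC)[0]
        w=np.clip(pol*np.gradient(v),0,None);w=w*(w>0.4*w.max());P.append(m+nn*(s@w/w.sum()))
    W=np.array([at(c,*x,z)[:2] for x in P]);vx,vy,x0,y0=cv2.fitLine(W.astype(np.float32),cv2.DIST_HUBER,0,.01,.01).ravel()
    r=(W-[x0,y0])@np.array([-vy,vx]);print("deg",np.degrees(np.arctan2(vy,vx))%180,"rms",r.std(),"at",x0,y0)
f=lambda u,v:(180+(u-2.5)/6,205+(v-2.5)/6)
print("plate far/near/ends (expect yaw+90, +90, +0,+0)")
line(f(110,165),f(460,88),12,40,1);line(f(160,446),f(400,393),12,30,-1);line(f(524,105),f(570,320),12,25,-1);line(f(66,340),f(98,430),12,12,-1)
print("bar left");line(f(346,165),f(360,235),78,12,1);line(f(346,165),f(360,235),78,12,-1)
print("bar far end");line(f(350,139),f(382,133),78,8,1);line(f(350,139),f(382,133),78,8,-1)
o=[at(c,*f(404,308),78),(at(c,*f(343,145),78)+at(c,*f(388,135),78))/2];v=o[0]-o[1];print(o,np.degrees(np.arctan2(v[1],v[0]))%360)
```

```text
plate far/near/ends (expect yaw+90, +90, +0,+0)
deg 107.469406 rms 0.7401601303337828 at 551.0874 261.235
deg 107.320564 rms 0.5882743947756824 at 435.6621 247.99251
deg 15.428232 rms 2.7956200290659536 at 523.9269 154.92021
deg 18.185472 rms 0.31999408630816273 at 444.691 323.81226
bar left
deg 16.39185 rms 0.19412080368445786 at 510.89023 217.066
deg 20.267721 rms 1.427146752884247 at 511.8884 211.59715
bar far end
deg 106.14412 rms 0.8806123203048211 at 539.5054 215.12422
deg 106.6885 rms 0.1460375037523882 at 535.0165 213.65216
[array([472.43864088, 192.74845828,  78.        ]), array([533.81742767, 213.76026598,  78.        ])] 198.8976202999755
```

```bash
python3 -c "
from h import *
print(ctrl.close_job())"
```

```text
the job is handed in; nothing more can be done
None
```

The pawl is thrown off and was still back in the last picture. The knob's pointed end is in line with the post to within about 1.5° by the image measurement. The plain stand was never approached, and the job is handed in at about 15 s on the robot's clock.

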